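# Tip candle blanks into the V-trough

### The job

Two loading trays are hinged side by side along an angle-metal V-trough. Lift the one that holds the two equal candles by its tab, so that both candles roll out and come to rest in line along the fold of the trough, then let the tray back down and let go. Do not touch the candles with the gripper, and leave the other tray with the short stub as it is.

Things in the scene. Friction and masses are not known exactly. Their poses are not given: they have to be found in the camera images.
- trough: Fixed fixture: plywood base 245 x 336 mm with an aluminium V-trough 320 mm long, flanks at 45 degrees. Origin on the table under the middle of the fold; y along the fold, x away from the trays, z up. Inside of the fold 20 mm above the table, near rim 62, far rim 77. Two trays lie side by side on its -x side, centred at y = +78 and -78 mm; either may hold the two candles.
- tray_full_tab (a point): Grip point on the upright wooden tab of the tray with the two candles; axes as the trough's when down. Tab 14 mm thick in y (pinch it so), 18 mm in x, top 14 mm above this point, foot 36 mm below, clear on both y sides. The tray's outer wall is 22 mm to the trough side, its top 18 mm below the point. At the start the point is at x = -178, z = 94 mm in the trough's frame.
- tray_full_hinge (a point): Middle of that tray's hinge axis, which runs along the trough's y at x = -50, z = 66 mm: the tab point is 128 mm out and 28 mm above it. Tray 106 x 150 mm, 0.16 kg, swings up freely 0 to 0.9 rad and falls back by its weight; the tab may pivot between the fingers. Its floor slopes 6 degrees away from the trough: candles start rolling at about 0.15 rad and are out by 0.6 rad.
- candle_1: Plain wax candle blank, a cylinder 22 mm in diameter and 60 mm long, lying in the tray parallel to the fold. Origin at its centre, y axis along its length. Lying in the fold its centre is 36 mm above the table.
- candle_2: The second, equal candle blank in the same tray, end to end with the first. Origin at its centre, y along its length.
- stub: A short stub of the same candle, 22 mm in diameter, 30 mm long, lying alone in the other tray, which stays down. Origin at its centre, y along its length.
There are look-alikes about, which are no part of the job. Leave any red look-alike of the candle_1 alone.

How it is judged:
At the end, for the whole second after the job is handed in: Both candles lie at rest in the trough: each centre within 10 mm of the fold sideways and 22 to 48 mm above the table, each parallel to the fold within 10 degrees; the tray is back down (its tab point within 15 mm of its height at the start) (x of candle_1 in the frame of trough between -0.01 and 0.01 m and z of candle_1 in the frame of trough between 0.022 and 0.048 m and angle between the y axis of each of candle_1, candle_2 and the y axis of trough, either way round below 0.175 rad and linear speed of each of candle_1, candle_2 below 0.03 m/s and x of candle_2 in the frame of trough between -0.01 and 0.01 m and z of candle_2 in the frame of trough between 0.022 and 0.048 m and z of tray_full_tab in the frame of trough below 0.109 m); the robot touches nothing.
It fails at once if the gripper touches a candle (contact force between the fingers and candle_1 above 0.5 N or contact force between the fingers and candle_2 above 0.5 N).
It fails at once if the stub in the other tray is moved by more than 30 mm (distance of stub from where it was at the start of the episode above 0.03 m).
It also fails if it takes over 35 s, if anything falls off the work surface, if the arm or the gripper's body presses on something with over 40 N, if the wrist force passes 120 N, or if a joint passes its speed limit or range.

### The arm

A 7-joint arm with a two-finger parallel gripper is mounted at the origin on a cart in front of the work surface, level with it; the furniture and walls round the work are solid. World frame = base frame: x ahead of the robot, y to its left, z up, the work surface at z = 0. Lengths are in m, angles in rad, forces in N, time in s.
With the tool pointing down it reaches from about 0.4 to 0.85 m from the base axis. Payload 10.4 kg.
Tool frame: the origin (TCP) lies at the very end of the fingers, on their centre line; the grasp point (between the pads) lies 19 mm behind it; z points along the fingers, y is the line along which they close (so a half turn about z gives the same grasp; the last joint's range is limited). The gripper opens to 87 mm and grips with 3 to 60 N. Pads are 19 mm wide; open, the fingers measure 117 mm over their backs; the gripper's body (75 mm by 190 mm) begins 51 mm behind the grasp point.
Start: joints at [-1.211, 0.332, -0.065, 1.46, 0.022, 1.35, -0.088], TCP at [0.233, 0.58, 0.223] pointing down, gripper open.
Joint ranges: [-2.6, 2.6], [-0.5, 2.12], [-1.47, 1.34], [0.16, 2.42], [-1.27, 4.41], [0.06, 2.06], [-2.6, 2.6]. Speed limits (rad/s): [2.22, 2.22, 2.79, 2.79, 3.14, 3.14, 3.14].

### API

Orientations are given as a unit quaternion [x, y, z, w].
In Python, from bench import * gives the robot as it stands.
- The arm moves only by the tool step_arm, never from a script. Its arguments are lists of equal length, an entry for each row: "delta_pos": the shift along the world's x, y, z in units of 25 mm (1.0 is 25 mm), a list of three; "turn": the turn about the world's z in units of 0.12 rad (1.0 is 0.12 rad). In form: {"delta_pos": [[tx, ty, tz], ...], "turn": [turn, ...]}. A call has 1 to 12 rows; each row shifts and turns the commanded pose from where the row before left it; what a row does not reach is not made up. A row lasts 1/10 s, in which the tool goes at most 50 mm and 8.59 degrees, less where a joint would pass 70% of its speed; a pose out of reach is approached as far as the arm can. A call with a number of a shift or a turn outside -1 to 1 is refused whole. A call with a gripper value outside its range is refused whole. "grip" is the closure, from 0 (fully open) to 1 (shut), set as the call begins (left out, the last holds). The fingers move at their own pace and stop on an object; "newtons" is the grip in N (left out, the last holds). Time passes only in rows, so rows that do not move let the fingers close. It gives the time, the measured TCP pose, the force, the opening and the grip force at its end, in the units of the state.
- read_state(): the state, without advancing time (a new reading comes with each control period).
- camera(name): name is "scene" or "top" or "wrist"; returns a dict with "image" (420x560x3 uint8, red, green, blue), "z_map" (420x560 float32, m along the optical axis (not along the pixel's ray), 0 where there is no reading), "mtx" (3x3 intrinsics, pixels), "view" (4x4, takes a point from world to camera coordinates). Camera axes: x right, y up, looking along -z (the intrinsics and any distortion apply to the point x, -y, -z); pixel columns grow to the right and rows downward; lengths in m; the calibration is good to about 2 mm. A picture is of the moment at which its call begins.
- close_job(): hands the job in; it is judged then, once.
The state is a dict: "time": time; "joint_positions": joint angles; "joint_vel": joint speeds; "joint_torque": joint torques, N m; "ee_pos": TCP position; "eef_rot": TCP orientation; "ft_force": force on the tool from outside, world axes, zero at the start; "torque": the same for the moment, N m; "width": finger opening in m; "grip_force": force on a finger pad.
Only numpy, scipy, OpenCV 4.12 (cv2) and the standard library are available. Lean on these libraries where they do the work, as an engineer would, in place of code of your own. Each camera call takes 0.05 s, during which the arm holds its last target. There are 200 camera calls.

## Working session

There is one attempt and no reset: what is moved stays moved. The work goes in short steps, Python scripts to look and compute and a tool call to move; the robot and the scene stay as the last step left them, time stands still between calls to the robot, and variables do not carry over. Pictures are saved under pics/ and viewed, at most 10 in all, crops included, and the job is handed in when it is done.

Besides the shell and the picture viewer there is one more tool, called in YAML: its name, and indented under it one key for each argument. step_arm: Moves the arm, as the interface text tells. Shifts and turns lie within -1 to 1; 1 stands for 25 mm of shift or 0.12 rad of turn. Its arguments: {"type":"object","properties":{"delta_pos":{"type":"array"},"turn":{"type":"array"},"grip":{"type":"number"},"newtons":{"type":"number"}},"required":["delta_pos","turn"]}

```bash
mkdir -p pics
cat > h.py <<'E'
from bench import *
import numpy as np, cv2
def pts(c):
    v,u=np.mgrid[0:420,0:560]; z=c["z_map"]; K=c["mtx"]
    x=(u-K[0,2])/K[0,0]*z; y=(v-K[1,2])/K[1,1]*z
    P=np.stack([x,-y,-z,np.ones_like(z)],-1)
    return (P@np.linalg.inv(c["view"]).T)[...,:3]
E
python3 - <<'E'
from h import *
for n in("top","scene"):
    c=camera(n); np.savez(n+".npz",**c); cv2.imwrite(f"pics/{n}0.png",c["image"][...,::-1])
s=read_state(); print(s["time"],s["ee_pos"],s["eef_rot"],s["width"])
E
```

```text
0.1 [0.23328415 0.5794768  0.22185501] [ 1.90202148e-01  9.81744756e-01 -6.05234340e-04 -1.06502710e-04] 0.08692829061082884
```

View pics/top0.png

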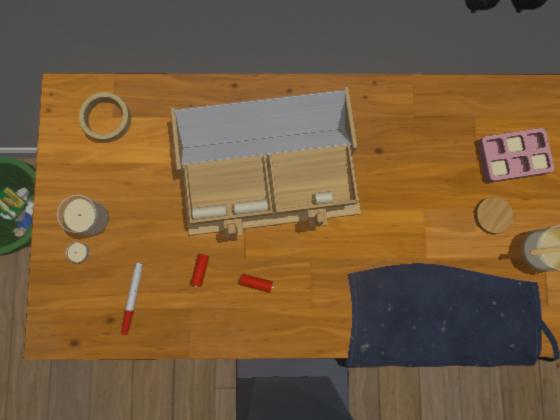

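View pics/scene0.png

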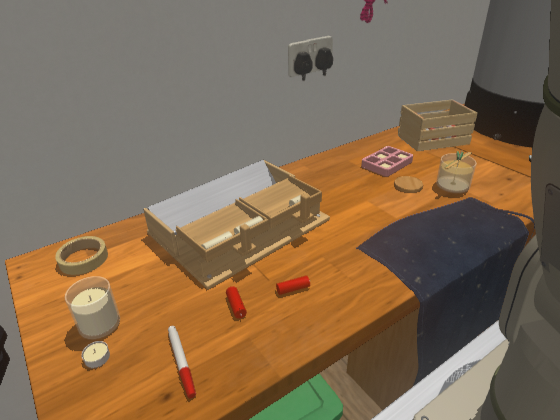

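The top view shows the full tray on the left, with its candles at (209,212) and (251,207) and its tab at about (232,229). The stub's tray is on the right, with its tab at about (318,216). The red look-alikes lie in front at (200,270) and (257,283).

Run:
```python
from h import *
c=dict(np.load("top.npz")); P=pts(c)
np.set_printoptions(precision=4,suppress=True)
for n,(u,v) in dict(tabL=(232,229),tabR=(318,216)).items():
    R=P[v-18:v+18,u-18:u+18]; m=(R[...,2]>.100)&(R[...,2]<.118)
    q=R[m]; print(n,m.sum(),q.mean(0) if m.sum() else '',q.min(0),q.max(0), R[...,2].max())
for u,v in [(209,212),(251,207),(323,198),(200,270),(180,115),(350,95),(150,200),(300,350)]: print(u,v,P[v,u])
i=c["image"][190:250,180:360]; cv2.imwrite("pics/crop.png",cv2.resize(i,None,fx=4,fy=4,interpolation=cv2.INTER_CUBIC)[...,::-1])
# candle mask
m=(P[...,2]>.06)&(P[...,2]<.1)&(c["image"].min(-1)>150); m=m.astype(np.uint8)
n,l,st,ce=cv2.connectedComponentsWithStats(m)
for k in range(1,n):
    if st[k,4]>30:
        q=P[l==k]; d=q[:,:2]-q[:,:2].mean(0); w,V=np.linalg.eigh(d.T@d); print(st[k],q.mean(0),V[:,1], np.ptp(d@V[:,1]))
```

```text
tabL 81 [0.5051 0.1324 0.1068] [0.4968 0.126  0.1017] [0.5144 0.1404 0.1108] 0.9433361401686825
tabR 81 [ 0.5238 -0.0217  0.1069] [ 0.5154 -0.0284  0.1024] [ 0.5332 -0.0144  0.11  ] 0.9433361401686825
209 212 [0.5372 0.175  0.0788]
251 207 [0.5462 0.0999 0.078 ]
323 198 [ 0.5626 -0.0303  0.076 ]
200 270 [0.4349 0.1977 0.021 ]
180 115 [0.7216 0.2333 0.0667]
350 95 [ 0.7872 -0.0974 -0.0016]
150 200 [ 0.5719  0.3012 -0.0018]
300 350 [0.2846 0.01   0.0003]
[316 195  16   5  50] [ 0.5644 -0.031   0.0778] [-0.1089  0.9941] 0.026833011442660405
[235 204  31   5  81] [0.548  0.1029 0.0779] [-0.1023  0.9948] 0.054359013559861113
[193 209  31   5  52] [0.5387 0.1788 0.078 ] [-0.1106  0.9939] 0.05408051402966456
```

View pics/crop.png

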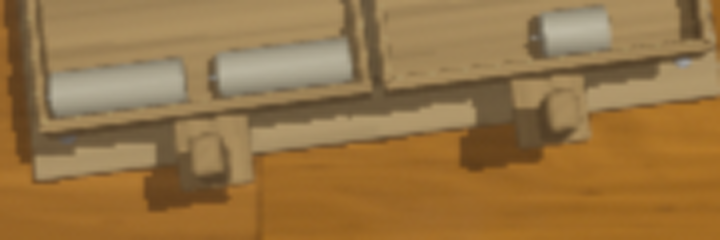

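step_arm:
  delta_pos:
    - [0.8,-1,0]
    - [0.8,-1,0]
    - [0.8,-1,0]
    - [0.8,-1,0]
    - [0.8,-1,0]
    - [0.8,-1,0]
    - [0.8,-1,0]
    - [0.8,-1,0]
    - [0.8,-1,0]
    - [0.8,-1,0]
    - [0.8,-1,0]
    - [0.8,-1,0]
  turn: [0.35,0.35,0.35,0.35,0.35,0.35,0.35,0.35,0.35,0.35,0.35,0.35]
  grip: 0

```text
time: 1.3
ee_pos: [0.474, 0.2786, 0.2223]
eef_rot: [-0.061, 0.998, -0.0, -0.0]
ft_force: [0.3, 0.0, -0.7]
width: 0.0863
grip_force: 0.0
```

step_arm:
  delta_pos:
    - [0.2,-1,0]
    - [0.2,-1,0]
    - [0.2,-1,0]
    - [0.2,-1,0]
    - [0.2,-1,0]
    - [0.27,-0.88,0]
    - [0,0,0]
    - [0,0,0]
    - [0,0,0]
  turn: [0,0,0,0,0,0,0,0,0]

```text
time: 2.2
ee_pos: [0.5048, 0.1338, 0.2224]
eef_rot: [-0.061, 0.998, 0.0, -0.0]
ft_force: [0.2, 0.7, -0.4]
width: 0.0868
grip_force: 0.0
```

Run:
```python
from h import *
s=read_state(); print(s["time"],s["ee_pos"],s["eef_rot"],s["ft_force"])
q=s["eef_rot"];print("yaw y axis rel",2*np.arctan2(q[1],q[0])-np.pi/2-np.pi/2)
c=camera("wrist"); P=pts(c); m=(P[...,2]>.09)&(P[...,2]<.118)&(abs(P[...,0]-.505)<.04)&(abs(P[...,1]-.1324)<.04)
print(m.sum(),P[m].mean(0) if m.any() else 0, P[m].min(0),P[m].max(0))
cv2.imwrite("pics/w1.png",c["image"][...,::-1])
```

```text
2.2 [0.50480146 0.13383397 0.2223623 ] [-6.12395468e-02  9.98123053e-01  1.48308210e-04 -2.57868156e-04] [ 0.15438209  0.68527661 -0.36034531]
yaw y axis rel 0.12255578374578224
351 [0.50393469 0.13372548 0.10652708] [0.49635411 0.12635075 0.09151566] [0.51424684 0.14139715 0.1102578 ]
```

View pics/w1.png

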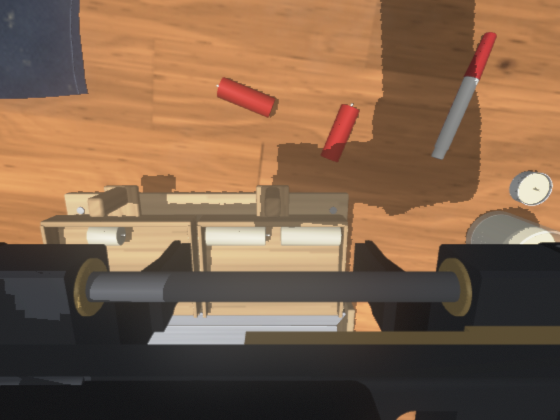

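The wrist view shows the tab at (272,200), square to the fingers and centred between them, with both candles behind the wall at (236,236) and (311,236). The position agrees to about 1 mm, so I'll descend and pinch.

step_arm:
  delta_pos:
    - [0,0,-0.8]
    - [0,0,-0.8]
    - [0,0,-0.8]
    - [0,0,-0.8]
    - [0,0,-0.8]
    - [0,0,-0.7]
    - [0,0,-0.6]
    - [0,0,-0.44]
    - [0,0,0]
    - [0,0,0]
  turn: [0,0,0,0,0,0,0,0,0,0]

```text
time: 3.25
ee_pos: [0.5053, 0.1332, 0.0794]
eef_rot: [-0.061, 0.998, 0.0, 0.0]
ft_force: [0.7, -0.3, 0.6]
width: 0.0871
grip_force: 0.0
```

step_arm:
  delta_pos:
    - [0,0,0]
    - [0,0,0]
    - [0,0,0]
    - [0,0,0]
    - [0,0,0]
    - [0,0,0]
    - [0,0,0]
    - [0,0,0]
    - [0,0,0]
    - [0,0,0]
  turn: [0,0,0,0,0,0,0,0,0,0]
  grip: 1
  newtons: 15

```text
time: 4.25
ee_pos: [0.5052, 0.1329, 0.0791]
eef_rot: [-0.061, 0.998, 0.0, -0.0]
ft_force: [-2.0, 10.6, -0.3]
width: 0.0145
grip_force: 7.2
```

Run:
```python
import numpy as np
p=.1208; prev=np.array([-128,28])
for t in np.arange(.05,.76,.05):
    c,s=np.cos(t),np.sin(t); q=np.array([-128*c+28*s,128*s+28*c]); d=(q-prev)/25; prev=q
    print(round(t,2),np.round([d[0]*np.cos(p),d[0]*np.sin(p),d[1]],3))
```

```text
0.05 [0.062 0.008 0.254]
0.1 [0.074 0.009 0.251]
0.15 [0.087 0.011 0.247]
0.2 [0.099 0.012 0.242]
0.25 [0.111 0.013 0.237]
0.3 [0.122 0.015 0.231]
0.35 [0.134 0.016 0.225]
0.4 [0.145 0.018 0.218]
0.45 [0.155 0.019 0.21 ]
0.5 [0.166 0.02  0.202]
0.55 [0.175 0.021 0.193]
0.6 [0.185 0.022 0.184]
0.65 [0.194 0.024 0.175]
0.7 [0.202 0.025 0.165]
0.75 [0.21  0.026 0.154]
```

step_arm:
  delta_pos:
    - [0,0.04,0]
    - [0.03,0,0.13]
    - [0.03,0,0.13]
    - [0.04,0,0.13]
    - [0.04,0.01,0.12]
    - [0.04,0.01,0.12]
    - [0.05,0.01,0.12]
    - [0.05,0.01,0.12]
    - [0.05,0.01,0.12]
  turn: [0,0,0,0,0,0,0,0,0]

```text
time: 5.15
ee_pos: [0.513, 0.1347, 0.1038]
eef_rot: [-0.06, 0.998, -0.0, -0.001]
ft_force: [-4.2, -1.1, -0.8]
width: 0.014
grip_force: 15.0
```

Run:
```python
from h import *
s=read_state(); print(s["time"],s["ee_pos"],s["ft_force"],s["width"],s["grip_force"])
c=camera("top"); cv2.imwrite("pics/t2.png",cv2.resize(c["image"][80:260,150:390],None,fx=3,fy=3)[...,::-1])
```

```text
5.15 [0.51295918 0.13465269 0.1038446 ] [-4.15932451 -1.0571231  -0.84776044] 0.013967814069797349 15.000240724766627
```

View pics/t2.png

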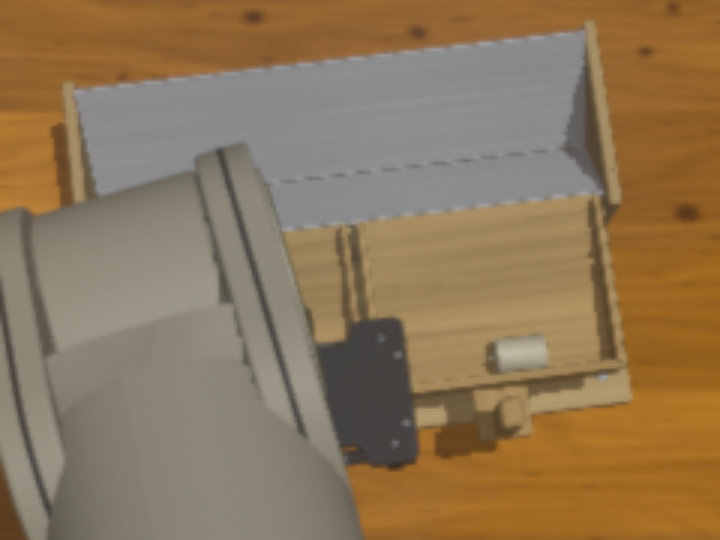

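The arm hides the full tray in the top view, but the stub tray at (520,353) in the crop is undisturbed. The tab is held with small forces, so I'll keep lifting along the arc.

step_arm:
  delta_pos:
    - [0.06,0.01,0.12]
    - [0.06,0.01,0.12]
    - [0.06,0.01,0.12]
    - [0.06,0.01,0.11]
    - [0.07,0.01,0.11]
    - [0.07,0.01,0.11]
    - [0.07,0.01,0.11]
    - [0.07,0.01,0.11]
    - [0.08,0.01,0.1]
    - [0.08,0.01,0.1]
    - [0.08,0.01,0.1]
    - [0.08,0.01,0.1]
  turn: [0,0,0,0,0,0,0,0,0,0,0,0]

```text
time: 6.4
ee_pos: [0.5347, 0.1374, 0.1369]
eef_rot: [-0.06, 0.998, -0.0, -0.0]
ft_force: [-2.0, -1.7, 0.7]
width: 0.0139
grip_force: 15.0
```

step_arm:
  delta_pos:
    - [0.09,0.01,0.1]
    - [0.09,0.01,0.1]
    - [0.09,0.01,0.09]
    - [0.09,0.01,0.09]
    - [0.1,0.01,0.09]
    - [0.1,0.01,0.09]
    - [0.1,0.01,0.08]
    - [0.1,0.01,0.08]
    - [0,0,0]
    - [0,0,0]
    - [0,0,0]
  turn: [0,0,0,0,0,0,0,0,0,0,0]

```text
time: 7.5
ee_pos: [0.5539, 0.1398, 0.1549]
eef_rot: [-0.06, 0.998, -0.0, 0.0]
ft_force: [-1.9, -4.4, 2.0]
width: 0.014
grip_force: 15.0
```

Run:
```python
from h import *
s=read_state(); print(s["time"],s["ee_pos"],s["ft_force"],s["width"],s["grip_force"])
a=camera("scene")["image"]; b=camera("wrist")["image"]
cv2.imwrite("pics/t3.png",np.hstack([cv2.resize(a[130:330,120:380],(400,308)),cv2.resize(b,(400,308))])[...,::-1])
```

```text
7.5 [0.55391291 0.13980219 0.1548942 ] [-1.93120596 -4.42927193  1.97802205] 0.013960515410212192 14.999996200203896
```

View pics/t3.png

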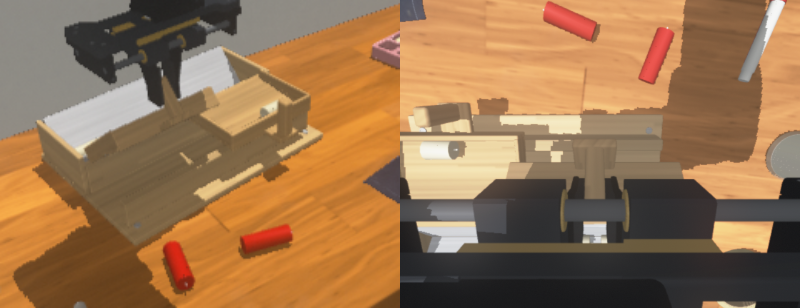

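In the scene view on the left, the tray is tilted up to about 0.7 rad with its tab held at (170,105), and the stub tray is still down. The candles can't be seen from here. I'll raise it slightly, wait, then lower along the reverse arc.

step_arm:
  delta_pos:
    - [0.1,0.01,0.08]
    - [0.1,0.01,0.08]
    - [0,0,0]
    - [0,0,0]
    - [0,0,0]
    - [0,0,0]
    - [0,0,0]
    - [0,0,0]
    - [0,0,0]
    - [0,0,0]
    - [-0.1,-0.01,-0.08]
    - [-0.1,-0.01,-0.08]
  turn: [0,0,0,0,0,0,0,0,0,0,0,0]

```text
time: 8.8
ee_pos: [0.5541, 0.1398, 0.155]
eef_rot: [-0.06, 0.998, 0.0, 0.001]
ft_force: [1.1, -6.0, 1.0]
width: 0.0136
grip_force: 15.0
```

step_arm:
  delta_pos:
    - [-0.1,-0.01,-0.08]
    - [-0.1,-0.01,-0.08]
    - [-0.1,-0.01,-0.09]
    - [-0.1,-0.01,-0.09]
    - [-0.09,-0.01,-0.09]
    - [-0.09,-0.01,-0.09]
    - [-0.09,-0.01,-0.1]
    - [-0.09,-0.01,-0.1]
    - [-0.08,-0.01,-0.1]
    - [-0.08,-0.01,-0.1]
  turn: [0,0,0,0,0,0,0,0,0,0]

```text
time: 9.8
ee_pos: [0.5312, 0.137, 0.1319]
eef_rot: [-0.06, 0.998, -0.0, 0.001]
ft_force: [2.5, -6.2, -0.3]
width: 0.0138
grip_force: 15.0
```

step_arm:
  delta_pos:
    - [-0.08,-0.01,-0.1]
    - [-0.08,-0.01,-0.1]
    - [-0.07,-0.01,-0.11]
    - [-0.07,-0.01,-0.11]
    - [-0.07,-0.01,-0.11]
    - [-0.07,-0.01,-0.11]
    - [-0.06,-0.01,-0.11]
    - [-0.06,-0.01,-0.12]
    - [-0.06,-0.01,-0.12]
    - [-0.06,-0.01,-0.12]
  turn: [0,0,0,0,0,0,0,0,0,0]

```text
time: 10.8
ee_pos: [0.5146, 0.135, 0.1044]
eef_rot: [-0.06, 0.998, 0.0, 0.001]
ft_force: [4.9, -6.4, -1.3]
width: 0.0138
grip_force: 15.0
```

step_arm:
  delta_pos:
    - [-0.05,-0.01,-0.12]
    - [-0.05,-0.01,-0.12]
    - [-0.05,-0.01,-0.12]
    - [-0.04,-0.01,-0.12]
    - [-0.04,-0.01,-0.12]
    - [-0.04,0,-0.13]
    - [-0.03,0,-0.13]
    - [-0.03,0,-0.12]
    - [0,0,0]
    - [0,0,0]
  turn: [0,0,0,0,0,0,0,0,0,0]

```text
time: 11.8
ee_pos: [0.5064, 0.1339, 0.0799]
eef_rot: [-0.06, 0.998, 0.0, 0.001]
ft_force: [3.2, -5.5, -1.0]
width: 0.0141
grip_force: 15.0
```

step_arm:
  delta_pos:
    - [0,0,0]
    - [0,0,0]
    - [0,0,0]
    - [0,0,0]
    - [0,0,0]
    - [0,0,0]
    - [0,0,0]
    - [0,0,0]
  turn: [0,0,0,0,0,0,0,0]
  grip: 0

```text
time: 12.6
ee_pos: [0.5052, 0.1338, 0.0793]
eef_rot: [-0.061, 0.998, 0.0, -0.0]
ft_force: [0.6, 0.2, 0.6]
width: 0.07
grip_force: 0.0
```

step_arm:
  delta_pos:
    - [0,0,0.5]
    - [0,0,0.8]
    - [0,0,0.8]
    - [0,0,0.8]
    - [0,0,0.8]
    - [0,0,0.8]
    - [0,0,0.8]
    - [0,0,0.5]
  turn: [0,0,0,0,0,0,0,0]

```text
time: 13.4
ee_pos: [0.5057, 0.1339, 0.2268]
eef_rot: [-0.06, 0.998, 0.0, 0.001]
ft_force: [1.1, -0.1, -0.1]
width: 0.087
grip_force: 0.0
```

step_arm:
  delta_pos:
    - [-0.4,1,0]
    - [-0.4,1,0]
    - [-0.4,1,0]
    - [-0.4,1,0]
    - [-0.4,1,0]
    - [-0.4,1,0]
    - [-0.4,1,0]
    - [-0.4,1,0]
    - [-0.4,1,0]
    - [-0.4,1,0]
    - [-0.4,1,0]
    - [-0.4,1,0]
  turn: [0,0,0,0,0,0,0,0,0,0,0,0]

```text
time: 14.6
ee_pos: [0.3847, 0.4346, 0.2247]
eef_rot: [-0.06, 0.998, -0.0, 0.0]
ft_force: [0.9, 0.5, 0.7]
width: 0.0871
grip_force: 0.0
```

Run:
```python
from h import *
np.set_printoptions(precision=4,suppress=True)
s=read_state(); print(s["time"],s["ee_pos"],s["ft_force"],s["width"])
c=camera("top"); P=pts(c); cv2.imwrite("pics/t4.png",cv2.resize(c["image"][80:260,150:390],None,fx=3,fy=3)[...,::-1])
p=.1208; X=np.array([np.cos(p),np.sin(p)]); Y=np.array([-np.sin(p),np.cos(p)])
O=np.array([.505,.1324])+.178*X-.078*Y
T=np.dstack([(P[...,:2]-O)@X,(P[...,:2]-O)@Y,P[...,2]])
t=T[(abs(T[...,0]+.178)<.012)&(abs(T[...,1]-.078)<.012)&(T[...,2]>.09)&(T[...,2]<.2)]; print("tab top",t.mean(0))
m=(abs(T[...,0])<.03)&(abs(T[...,1])<.15)&(T[...,2]>.036)
# surface height above V: candle top z~.047
h=T[...,2]-(.020+abs(T[...,0])); m=((h>.010)&(abs(T[...,0])<.02)&(abs(T[...,1])<.155)).astype(np.uint8)
n,l,st,_=cv2.connectedComponentsWithStats(m)
for k in range(1,n):
    if st[k,4]>15:
        q=T[l==k]; d=q[:,:2]-q[:,:2].mean(0); V=np.linalg.eigh(d.T@d)[1][:,1]; print(st[k],q.mean(0),q.min(0),q.max(0),V)
```

```text
14.6 [0.3847 0.4346 0.2247] [0.8561 0.49   0.7173] 0.087114703453179
tab top [-0.1785  0.0778  0.1056]
[226 131  34  14 305] [-0.0012  0.0415  0.0438] [-0.0108  0.0113  0.035 ] [0.0094 0.0742 0.0496] [-0.0028  1.    ]
[187 136  33  13 318] [-0.0013  0.1167  0.0437] [-0.0111  0.0868  0.0356] [0.0095 0.1493 0.0498] [-0.0013  1.    ]
```

View pics/t4.png

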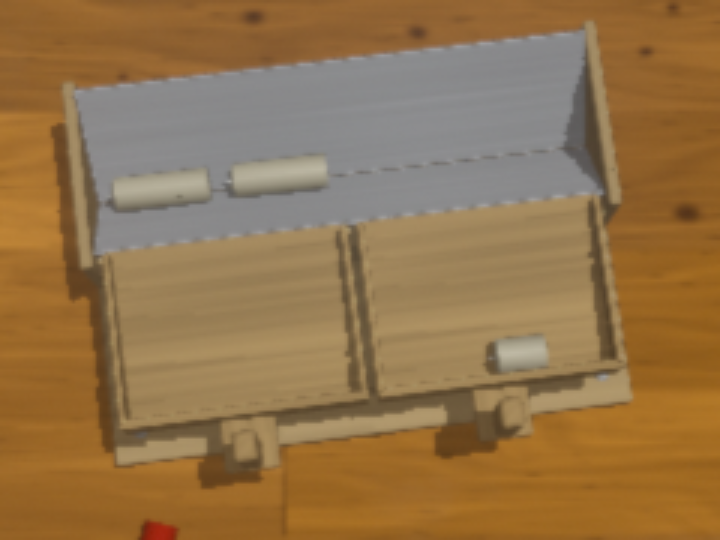

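Both candles lie in the fold, at (160,188) and (278,174) in the crop, within about 1 mm of it and parallel to it. The tray is back down, the stub is still at (520,353), and the arm is clear.

```bash
python3 -c "
from bench import *
print(close_job())"
```

```text
the job is handed in; nothing more can be done
None
```

I handed the job in at about 14.6 s: both candles lie in line along the fold (about 1 mm off), the tray is back down and released, and the stub is where it was; no verdict was returned.

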